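Find the cored pattern weight and offer it over the pattern card

ROBOT

A 6-joint arm with a two-finger parallel gripper is mounted at the origin on the work surface. World frame = base frame: x ahead of the robot, y to its left, z up, the work surface at z = 0. Lengths are in m, angles in degrees, forces in N, time in s.
With the tool pointing down it reaches from about 0.325 to 0.775 m from the base axis. Payload 5.5 kg.
Tool frame: the origin (TCP) lies at the centre of the arm's flange, where the gripper is bolted on; the fingertips stand 182 mm ahead of it and the grasp point (between the pads) lies 163 mm ahead of it; z points along the fingers, y is the direction in which the jaws open and shut (so a half turn about z gives the same grasp; the last joint's range is limited). The gripper opens to 88 mm and grips with 3 to 60 N. Pads are 20 mm wide; open, the fingers measure 115 mm over their backs; the gripper's body (75 mm by 178 mm) begins 61 mm behind the grasp point.
Start: joints at [66.709, 5.22, 70.514, -0, 104.267, -3.249], TCP at [0.206, 0.564, 0.405] pointing down, gripper open.
Joint ranges: [-164.24, 164.24], [-49.07, 125.15], [9.68, 141.18], [-86.29, 266.29], [3.28, 154.24], [-151.56, 151.56]. Speed limits (degrees/s): [147.25, 147.25, 172.46, 180, 180, 180].

INTERFACE

Orientations are given as [roll, pitch, yaw] about the fixed x, y, z axes, in that order (R = Rz(yaw) Ry(pitch) Rx(roll)).
In Python, from station import r gives the robot as it stands. The module is installed in compiled form; this text tells all that it offers. Calls block until the motion is done:
- r.reach(position, orientation): joint-space move of the TCP to a pose.
- r.servo_line(position, rotation=None, speed=0.15): straight line of the TCP; rotation=None keeps the orientation; speed is the mean speed in m/s.
- r.move_joints(angles): joint-space move.
- r.let_go() and r.grab(squeeze=None): open the fingers fully, or close them until they stop; squeeze is the grip in N (None keeps the last).
- r.wait(seconds).
- r.inverse_kinematics(position, orientation): joint angles nearest the present ones, or None.
- r.sense(): the state.
- r.snapshot(name): name is "side" or "top"; returns a dict with "frame" (384x512x3 uint8, red, green, blue), "fx", "fy", "cx", "cy" (pixels), "R" (3x3) and "t" (3): a world point X has camera coordinates R X + t. Camera axes: x right, y down, z forward; pixel columns grow to the right and rows downward; lengths in m; the calibration is good to about 2 mm. A picture is of the moment at which its call begins. There is no depth.
A pose or a line that the arm cannot do raises r.IKError and nothing moves.
- r.hand_in(): hands the job in, once; it reports no verdict.
The state is a dict: "clock": time; "joints": joint angles; "joint_vel": joint speeds; "joint_torque": joint torques, N m; "tcp_pos": TCP position; "orientation": TCP orientation; "contact_force": force on the tool from outside, world axes, zero at the start; "torque": the same for the moment, N m; "opening": finger opening in m.
Only numpy, scipy, OpenCV 4.12 (cv2) and the standard library are available. Lean on these libraries where they do the work, as an engineer would, in place of code of your own. Each camera call takes 0.05 s, during which the arm holds its last target.

TASK

Two look-alike pattern weights stand in the wooden keeper, and one has lost its core: draw one out along its lane, lift it clear and stand it upright on the cork mat, then draw out and lift the other clear too, so that you feel which is heavier. Leave the lighter one standing on the cork mat, let go of it, and finish while still holding the heavier one upright and still about 10 cm above the blue spot on the white pattern card. Never topple a weight, and leave the pin block, thread spool, jar and shears where they are.

Things in the scene. Friction and masses are not known exactly. Their poses are not given: they have to be found in the camera images.
- weight_a_center (a point): One of two pattern weights that look alike; the heavier (either, in either lane) weighs 0.2 kg or more beyond the other, both 0.14 to 0.6 kg. Upright on the table: steel foot 52 mm diameter, 0 to 22 mm up; stem 16 mm diameter to 48 mm; brass knob 26 mm diameter, 48 to 90 mm up (grip at 69 mm). This point: on the axis, 45 mm above the underside; z is the axis.
- weight_b_center (a point): One of two pattern weights that look alike; the heavier (either, in either lane) weighs 0.2 kg or more beyond the other, both 0.14 to 0.6 kg. Upright on the table: steel foot 52 mm diameter, 0 to 22 mm up; stem 16 mm diameter to 48 mm; brass knob 26 mm diameter, 48 to 90 mm up (grip at 69 mm). This point: on the axis, 45 mm above the underside; z is the axis.
- keeper: Plywood keeper fixed on the table, 120 mm (x) by 190 mm (y), 34 mm high; origin at the centre of its underside. Two straight lanes run along its x axis, centred at y = +50 and -50 mm, each with one weight, open at the front (x = -60 mm), walled at the back (x = +50 mm); the table is their floor. See the lane entry for the lips.
- lane_left (a point): Middle of the keeper's y = +50 mm lane, at table height (the other lane is alike). Lane 60 mm wide; lips 27 to 34 mm above the table leave a slot 36 mm wide, so a foot cannot be lifted out: slide the weight to the keeper's -x until its axis is beyond x = -90 mm, then lift. In a lane it can rise 5 mm, shift 4 mm sideways; it starts at x = -5 to +20 mm.
- mat: Cork mat fixed flat on the table, 140 mm (x) by 200 mm (y), 4 mm thick; origin at the centre of its underside. Room for both weights side by side along its y axis.
- mark (a point): Centre of the blue spot, 60 mm diameter, printed in the middle of the white pattern card (160 mm by 180 mm, 3 mm thick, fixed on the table); this point is on the card's upper face.
- pinblock: Bystander: lilac pin block with yellow, orange and white pin heads, 75 mm (x) by 110 mm (y), 50 mm high, 63 mm with the pins; origin under its centre.
- spool: Bystander: orange thread spool, 42 mm diameter, 56 mm high, upright; origin under its centre.
- jar: Bystander: green jar with white cap, 60 mm diameter, 70 mm high; origin under its centre.
- shears: Bystander: pair of shears lying flat with black bows, about 80 mm (x) by 200 mm (y), 14 mm high; origin near the middle, on the table; blades point to its +y.
Mind the look-alikes: they are no part of the job. What is shaped like the part that bears weight_b_center but red is not meant. What is shaped like the part that bears weight_a_center but red is not meant.

How it is judged (in metres and radians):
On the way, in this order (a step that is already met when the one before it is completed fails the run):
1. one weight is drawn out and lifted in the fingers, its underside 30 mm or more above the table, the other still in its lane ((((height (world z) of weight_a_center above 0.075 m and contact force between the fingers and weight_a above 0.5 N) and (x of weight_b_center in the frame of keeper between -0.05 and 0.06 m and y of weight_b_center in the frame of keeper between -0.1 and 0.1 m and height (world z) of weight_b_center below 0.06 m)) or ((height (world z) of weight_b_center above 0.075 m and contact force between the fingers and weight_b above 0.5 N) and (x of weight_a_center in the frame of keeper between -0.05 and 0.06 m and y of weight_a_center in the frame of keeper between -0.1 and 0.1 m and height (world z) of weight_a_center below 0.06 m)))), for 0.2 s.
2. that weight stands upright on the cork mat, let go, the other still in its lane ((((x of weight_a_center in the frame of mat between -0.07 and 0.07 m and y of weight_a_center in the frame of mat between -0.1 and 0.1 m and height (world z) of weight_a_center between 0.043 and 0.055 m and angle between weight_a_center's own z axis and vertical below 0.1 rad and contact force between the fingers and weight_a below 0.2 N) and (x of weight_b_center in the frame of keeper between -0.05 and 0.06 m and y of weight_b_center in the frame of keeper between -0.1 and 0.1 m and height (world z) of weight_b_center below 0.06 m)) or ((x of weight_b_center in the frame of mat between -0.07 and 0.07 m and y of weight_b_center in the frame of mat between -0.1 and 0.1 m and height (world z) of weight_b_center between 0.043 and 0.055 m and angle between weight_b_center's own z axis and vertical below 0.1 rad and contact force between the fingers and weight_b below 0.2 N) and (x of weight_a_center in the frame of keeper between -0.05 and 0.06 m and y of weight_a_center in the frame of keeper between -0.1 and 0.1 m and height (world z) of weight_a_center below 0.06 m)))), for 0.2 s.
3. the other weight is drawn out and lifted in the fingers likewise, the first standing on the mat ((((height (world z) of weight_b_center above 0.075 m and contact force between the fingers and weight_b above 0.5 N) and (x of weight_a_center in the frame of mat between -0.07 and 0.07 m and y of weight_a_center in the frame of mat between -0.1 and 0.1 m and height (world z) of weight_a_center between 0.043 and 0.055 m and angle between weight_a_center's own z axis and vertical below 0.1 rad and contact force between the fingers and weight_a below 0.2 N)) or ((height (world z) of weight_a_center above 0.075 m and contact force between the fingers and weight_a above 0.5 N) and (x of weight_b_center in the frame of mat between -0.07 and 0.07 m and y of weight_b_center in the frame of mat between -0.1 and 0.1 m and height (world z) of weight_b_center between 0.043 and 0.055 m and angle between weight_b_center's own z axis and vertical below 0.1 rad and contact force between the fingers and weight_b below 0.2 N)))), for 0.2 s.
At the end, for the whole second after the job is handed in: Heavier weight held by the fingers alone, still, upright within 0.2 rad, axis within 35 mm of the spot's centre, underside 50 to 165 mm above the card; the other stands upright with its axis over the cork mat, let go, at rest, pressing on it with under 3.2 N ((((x of weight_b_center in the frame of mat between -0.07 and 0.07 m and y of weight_b_center in the frame of mat between -0.1 and 0.1 m and height (world z) of weight_b_center between 0.043 and 0.055 m and angle between weight_b_center's own z axis and vertical below 0.1 rad and contact force between the fingers and weight_b below 0.2 N) and linear speed of weight_b below 0.02 m/s and contact force between weight_b and mat below 3.2 N and horizontal distance between weight_a_center and mark below 0.035 m and height (world z) of weight_a_center between 0.095 and 0.215 m and angle between weight_a_center's own z axis and vertical below 0.2 rad and linear speed of weight_a below 0.03 m/s and contact force between the fingers and weight_a above 2 N) or ((x of weight_a_center in the frame of mat between -0.07 and 0.07 m and y of weight_a_center in the frame of mat between -0.1 and 0.1 m and height (world z) of weight_a_center between 0.043 and 0.055 m and angle between weight_a_center's own z axis and vertical below 0.1 rad and contact force between the fingers and weight_a below 0.2 N) and linear speed of weight_a below 0.02 m/s and contact force between weight_a and mat below 3.2 N and horizontal distance between weight_b_center and mark below 0.035 m and height (world z) of weight_b_center between 0.095 and 0.215 m and angle between weight_b_center's own z axis and vertical below 0.2 rad and linear speed of weight_b below 0.03 m/s and contact force between the fingers and weight_b above 2 N))); the arm keeps its last pose, push and grip.
It fails at once if a bystander (pinblock) is shifted by more than 20 mm (distance of pinblock from where it was at the start of the episode above 0.02 m).
It fails at once if a bystander (spool) is shifted by more than 20 mm (distance of spool from where it was at the start of the episode above 0.02 m).
It fails at once if a bystander (jar) is shifted by more than 20 mm (distance of jar from where it was at the start of the episode above 0.02 m).
It fails at once if a bystander (shears) is shifted by more than 20 mm (distance of shears from where it was at the start of the episode above 0.02 m).
It fails at once if a weight is toppled (angle between any of weight_a_center, weight_b_center's own z axis and vertical above 0.6 rad).
It also fails if it takes over 72 s, if anything falls off the work surface, if the arm or the gripper's body presses on something with over 40 N, if the wrist force passes 120 N, or if a joint passes its speed limit or range.

## Working session

There is one attempt and no reset: what is moved stays moved. The work goes in short steps, each a Python script; the robot and the scene stay as the last script left them, time stands still between calls to the robot, and variables do not carry over. Pictures are saved under pics/ and viewed, and the job is handed in when it is done.

```bash
mkdir -p pics; python3 - <<'E'
from station import r
import cv2,numpy as np,pickle
d={}
for n in("top","side"):
    s=r.snapshot(n); d[n]=s
    cv2.imwrite(f"pics/{n}0.png",cv2.resize(s["frame"][:,:,::-1],(800,600),interpolation=cv2.INTER_CUBIC))
    print(n,s["fx"],s["fy"],s["cx"],s["cy"],np.round(s["R"],4).tolist(),s["t"])
pickle.dump(d,open("s0.pkl","wb"))
print(r.sense())
E
```

```text
top 349.19789362278925 349.19789362278925 257.73403815609544 187.89901686796662 [[-0.0242, -0.9997, 0.0069], [-0.9945, 0.0234, -0.1024], [0.1023, -0.0093, -0.9947]] [-0.0029348   0.60827216  0.94041336]
side 376.32110510116036 376.32110510116036 253.77629578199245 190.07379855941815 [[-0.9739, -0.2266, -0.0119], [-0.1647, 0.742, -0.6499], [0.1561, -0.631, -0.76]] [0.60224703 0.15009075 0.8595174 ]
{'clock': 0.1, 'joints': array([ 6.67091196e+01,  5.25670056e+00,  7.05761030e+01, -1.71435408e-04,
        1.04266247e+02, -3.24742780e+00]), 'joint_vel': array([-0.02797104, -0.08456681, -0.21272839,  0.07664655, -0.13252357,
        0.04347211]), 'joint_torque': array([ 2.16422704e-03, -4.47856736e+01, -4.07568812e+01,  7.00428989e-02,
        2.83886748e-02, -9.81758240e-05]), 'tcp_pos': array([0.20564603, 0.56370182, 0.40363049]), 'orientation': array([-1.79901100e+02, -5.44503001e-03,  1.59956501e+02]), 'contact_force': array([ 0.64482821, -0.16883202, -0.3903895 ]), 'torque': array([-0.05364148, -0.00494194, -0.06904091]), 'opening': 0.0877972935646579}
```

View pics/top0.png

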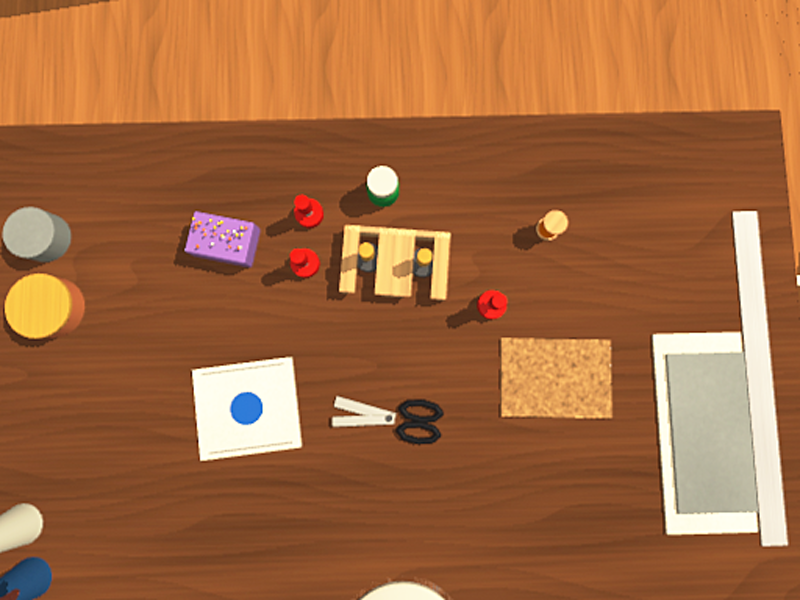

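View pics/side0.png

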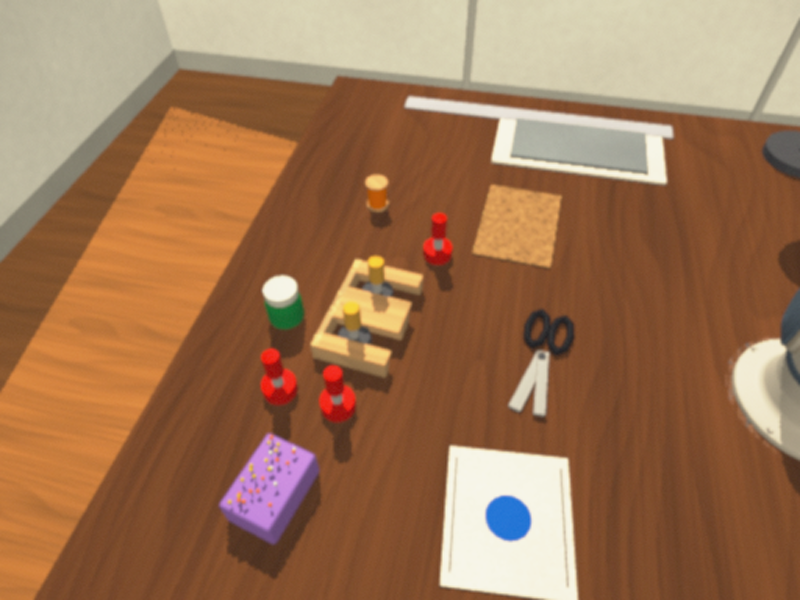

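Top view (800x600 px): the brass-knobbed weights are at about (366,256) and (424,260) in the wooden keeper. Red look-alikes are at (308,208), (304,262) and (492,303). The lanes open towards the image bottom, which is robot −x. The mat is at (556,378), the blue spot at (246,408), and the shears at (390,420). I'll measure these and check an enlarged crop.

```bash
cat > h.py <<'E'
import numpy as np,cv2
def ray(s,u,v,z):
    R=np.array(s["R"]);t=np.array(s["t"]);C=-R.T@t
    d=R.T@np.array([(u-s["cx"])/s["fx"],(v-s["cy"])/s["fy"],1]); return C+d*(z-C[2])/d[2]
def line(s,u,v):
    R=np.array(s["R"]);t=np.array(s["t"]);d=R.T@np.array([(u-s["cx"])/s["fx"],(v-s["cy"])/s["fy"],1]);return -R.T@t,d/np.linalg.norm(d)
def tri(s1,p1,s2,p2):
    A=np.zeros((3,3));b=np.zeros(3)
    for s,p in((s1,p1),(s2,p2)):
        c,d=line(s,*p);P=np.eye(3)-np.outer(d,d);A+=P;b+=P@c
    return np.linalg.solve(A,b)
def proj(s,X):
    c=np.array(s["R"])@np.array(X)+np.array(s["t"]); return np.array([s["fx"]*c[0]/c[2]+s["cx"],s["fy"]*c[1]/c[2]+s["cy"]])
def blobs(mask,mn=15):
    n,l,st,ce=cv2.connectedComponentsWithStats(mask.astype(np.uint8))
    return [(tuple(np.round(ce[i],1)),tuple(st[i])) for i in range(1,n) if st[i][4]>=mn],l
E
python3 - <<'E'
import pickle,cv2,numpy as np
from h import *
d=pickle.load(open("s0.pkl","rb"))
for n in d:
    s=d[n];hsv=cv2.cvtColor(s["frame"],cv2.COLOR_RGB2HSV);H,S,V=cv2.split(hsv)
    b,_=blobs((H>100)&(H<120)&(S>150)&(V>120)); print(n,"blue",[(x[0],x[1][4],ray(s,*x[0],0.003).round(3)) for x in b])
    b,_=blobs(((H<5)|(H>175))&(S>200)&(V>130)); print("red",[(x[0],x[1][4],ray(s,*x[0],0.03).round(3)) for x in b])
    b,_=blobs((H>18)&(H<26)&(S>190)&(V>140),10); print("brass",[(x[0],x[1],ray(s,*x[0],0.08).round(3)) for x in b])
s=d["top"];f=s["frame"][130:210,190:330][:,:,::-1]
cv2.imwrite("pics/c0.png",cv2.resize(f,None,fx=5.6,fy=5.6,interpolation=cv2.INTER_CUBIC))
s=d["side"];f=s["frame"][140:250,170:300][:,:,::-1]
cv2.imwrite("pics/c1.png",cv2.resize(f,None,fx=5.4,fy=5.4,interpolation=cv2.INTER_CUBIC))
E
```

```text
top blue [((np.float64(157.4), np.float64(261.0)), np.int32(325), array([0.412, 0.268, 0.003])), ((np.float64(24.4), np.float64(369.6)), np.int32(141), array([0.132, 0.626, 0.003]))]
red [((np.float64(196.6), np.float64(134.7)), np.int32(280), array([0.763, 0.152, 0.03 ])), ((np.float64(194.3), np.float64(167.4)), np.int32(274), array([0.67 , 0.159, 0.03 ])), ((np.float64(314.7), np.float64(194.4)), np.int32(252), array([ 0.586, -0.176,  0.03 ]))]
brass []
side blue [((np.float64(324.9), np.float64(331.2)), np.int32(589), array([0.41 , 0.271, 0.003]))]
red [((np.float64(279.9), np.float64(154.5)), np.int32(333), array([ 0.585, -0.179,  0.03 ])), ((np.float64(176.8), np.float64(242.2)), np.int32(508), array([0.763, 0.154, 0.03 ])), ((np.float64(214.8), np.float64(253.0)), np.int32(514), array([0.67 , 0.162, 0.03 ]))]
brass [((np.float64(240.6), np.float64(167.3)), (np.int32(236), np.int32(164), np.int32(9), np.int32(8), np.int32(43)), array([ 0.665, -0.061,  0.08 ])), ((np.float64(224.2), np.float64(198.7)), (np.int32(221), np.int32(196), np.int32(8), np.int32(6), np.int32(32)), array([0.678, 0.045, 0.08 ]))]
```

View pics/c0.png

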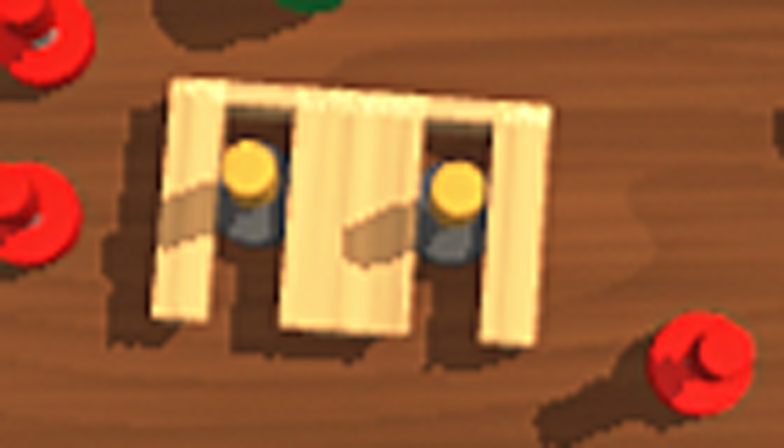

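View pics/c1.png

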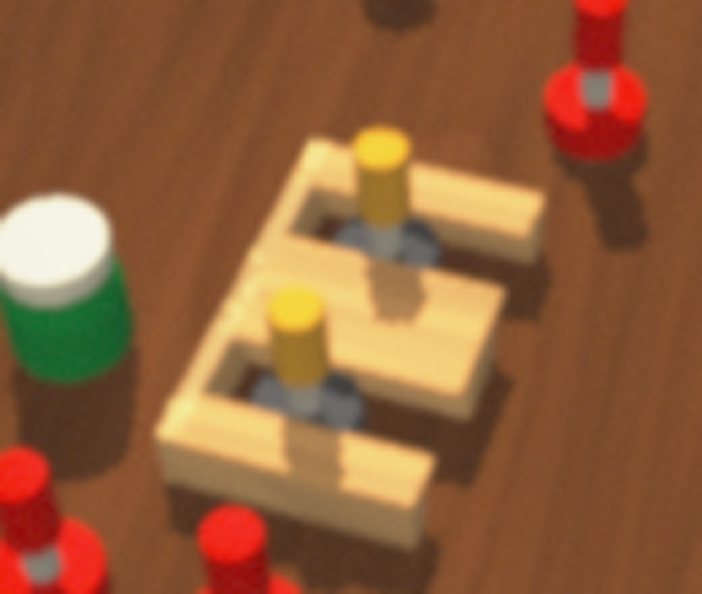

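Both crops confirm it: the two brass-on-steel weights sit in the lanes, knob tops at crop px (250,168) and (459,190), and all the red pieces stand outside the keeper. Next I'll compute the keeper, weight, mat and obstacle poses.

```bash
python3 - <<'E'
import pickle
from h import *
d=pickle.load(open("s0.pkl","rb"));T=d["top"];S=d["side"]
t=lambda x,y:(190+(x+.5)/5.6-.5,130+(y+.5)/5.6-.5)
sd=lambda x,y:(170+(x+.5)/5.4-.5,140+(y+.5)/5.4-.5)
f=lambda x,y:((x+.5)*.64-.5,(y+.5)*.64-.5)
C=[ray(T,*t(*p),.034)[:2] for p in((172,78),(553,103),(150,318),(537,347))]
print("keep",np.round(C,3),np.mean(C,0).round(4))
TL,TR,BL,BR=C
print("sizes",[np.linalg.norm(v).round(4) for v in(TL-TR,BL-BR,TL-BL,TR-BR)])
for v in(TL-TR,BL-BR): print("yaw y",np.degrees(np.arctan2(-v[0],v[1])).round(2))
for v in(TL-BL,TR-BR): print("yaw x",np.degrees(np.arctan2(v[1],v[0])).round(2))
Cs=[ray(S,*sd(*p),.034)[:2] for p in((318,140),(160,437),(545,192),(435,458))]
print("side: backR backL frontR frontL",np.round(Cs,3),np.mean(Cs,0))
for a,b in(((250,168),(297,308)),((459,190),(383,149))):
    print("knob",ray(T,*t(*a),.09).round(4),ray(S,*sd(*b),.09).round(4),tri(T,t(*a),S,sd(*b)).round(4))
M=[ray(T,*f(*p),.004)[:2] for p in((500,338),(611,340),(612,418),(500,417))]
print("mat",np.round(M,3).tolist(),np.mean(M,0).round(4))
print("spool",ray(T,*f(554,222),.056),"jar",ray(T,*f(382,180),.07))
print("pin",[ray(T,*f(*p),.05).round(3)[:2].tolist() for p in((194,212),(258,223),(250,267),(186,253))])
print("shears",[ray(T,*f(*p),.01).round(3)[:2].tolist() for p in((333,400),(331,423),(442,408),(440,438))])
E
```

```text
keep [[ 0.736  0.085]
 [ 0.718 -0.106]
 [ 0.615  0.097]
 [ 0.596 -0.094]] [ 0.6661 -0.0046]
sizes [np.float64(0.1915), np.float64(0.1922), np.float64(0.1215), np.float64(0.1233)]
yaw y -5.12
yaw y -5.66
yaw x -5.9
yaw x -5.59
side: backR backL frontR frontL [[ 0.712 -0.103]
 [ 0.731  0.087]
 [ 0.595 -0.093]
 [ 0.61   0.072]] [ 0.66175999 -0.00951611]
knob [0.6784 0.0432 0.09  ] [0.6754 0.0468 0.09  ] [0.678  0.0433 0.0855]
knob [ 0.6657 -0.0548  0.09  ] [ 0.663  -0.0524  0.09  ] [ 0.665  -0.0551  0.0871]
mat [[0.526, -0.192], [0.518, -0.394], [0.378, -0.387], [0.385, -0.186]] [ 0.4517 -0.2899]
spool [ 0.72653797 -0.28639401  0.056     ] jar [0.80478351 0.01472055 0.07      ]
pin [[0.76, 0.349], [0.738, 0.236], [0.66, 0.25], [0.687, 0.362]]
shears [[0.423, 0.112], [0.383, 0.116], [0.404, -0.082], [0.352, -0.077]]
```

```bash
cat >> h.py <<'E'
from station import r
YAW=84.5
U=np.array([-np.cos(np.radians(5.6)),np.sin(np.radians(5.6))])
def F(n=8):
    v=[]
    for _ in range(n): v.append(r.sense()["contact_force"]); r.wait(.04)
    return np.round(np.mean(v,0),2)
def pos(p,z): return [p[0],p[1],z+.163]
def show(tag):
    for n in("top","side"):
        s=r.snapshot(n); cv2.imwrite(f"pics/{n}_{tag}.png",cv2.resize(s["frame"][:,:,::-1],(800,600),interpolation=cv2.INTER_CUBIC))
def st(): 
    s=r.sense(); print("t",round(float(s["clock"]),2),"p",(s["tcp_pos"]-[0,0,.163]).round(4),s["orientation"].round(2),"F",s["contact_force"].round(2),"open",round(float(s["opening"]),4))
E
python3 - <<'E'
from h import *
B=np.array([.6645,-.0538])
r.reach(pos(B,.16),[180,0,YAW]); st()
r.servo_line(pos(B,.070),speed=.1); r.wait(.2); st(); print(F())
r.grab(30); st(); print(F(4)); show("g1")
E
```

```text
t 2.83 p [ 0.6645 -0.0528  0.1602] [ 1.7998e+02 -1.0000e-02  8.4590e+01] F [ 0.22  0.07 -0.2 ] open 0.0879
t 4.08 p [ 0.6647 -0.0538  0.071 ] [179.91   0.    84.5 ] F [ 0.04  0.66 -0.18] open 0.0878
[ 0.1  -0.1   0.04]
t 5.38 p [ 0.6646 -0.0538  0.07  ] [179.98  -0.    84.5 ] F [ 1.18  0.38 -0.39] open 0.0253
[ 1.6   0.11 -0.32]
```

View pics/side_g1.png

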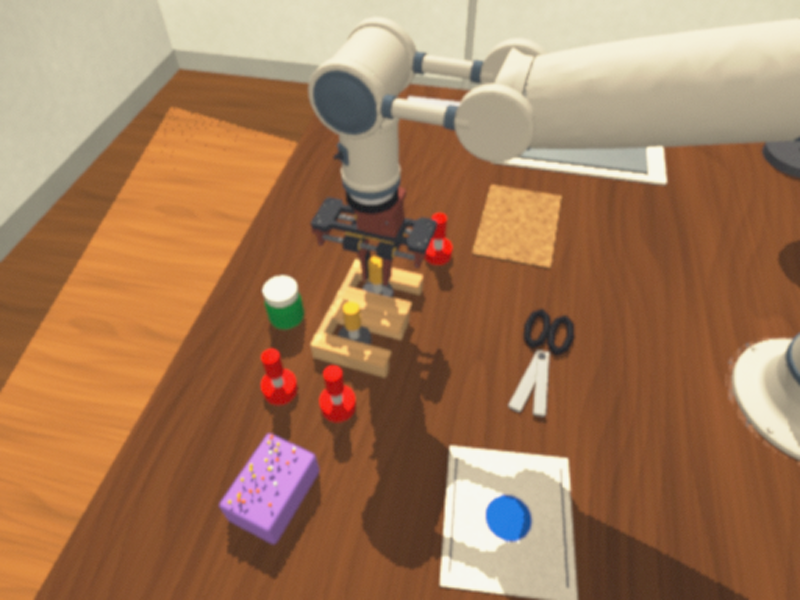

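The fingers are closed on the right-lane knob at (376,268), opening 25 mm. I'll lift 2 mm, draw it out along the lane, and then lift it clear.

```bash
python3 - <<'E'
from h import *
p=r.sense()["tcp_pos"][:2]
r.servo_line(pos(p,.0725),speed=.03); st()
q=p.copy()
for k in range(3):
    q=q+U*.04; r.servo_line(pos(q,.0725),speed=.08); st()
r.servo_line(pos(q,.18),speed=.12); r.wait(.4); print("lifted F",F(15)); st(); show("l1")
E
```

```text
t 5.9 p [ 0.6643 -0.0538  0.0715] [-179.87   -0.     84.5 ] F [-0.46  1.05 -5.12] open 0.026
t 6.55 p [ 0.6249 -0.0499  0.0727] [179.97   0.    84.5 ] F [ 0.87  0.76 -5.36] open 0.0257
t 7.2 p [ 0.5853 -0.046   0.0728] [179.94   0.    84.5 ] F [ 0.35  0.54 -4.36] open 0.0254
t 7.85 p [ 0.5454 -0.0421  0.0728] [179.94  -0.    84.5 ] F [ 0.02 -0.4  -5.45] open 0.0258
lifted F [-0.07 -0.03 -5.25]
t 9.92 p [ 0.5452 -0.0421  0.18  ] [180.    0.   84.5] F [-0.5   0.71 -5.04] open 0.0253
```

View pics/side_l1.png

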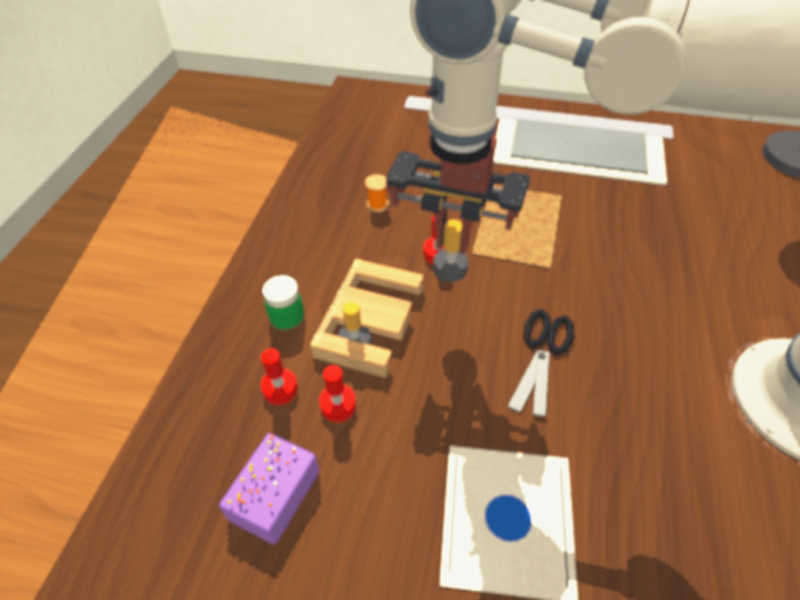

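The weight is out and upright (foot at (451,265)). It weighs about 5.25 N, so it is very likely the heavier one. I'll set it on the mat's +y half.

```bash
python3 - <<'E'
from h import *
m=[.454,-.245]
r.servo_line(pos(m,.18),speed=.2); r.servo_line(pos(m,.085),speed=.12)
z=.085
while z>.071:
    z-=.0015; r.servo_line(pos(m,z),speed=.03); r.wait(.06); f=F(3)[2]; print(round(z,4),f)
    if f>-3.5: break
st(); r.let_go(); r.wait(.2); st()
r.servo_line(pos(m,.18),speed=.15)
A=np.array([.6773,.0445])
r.servo_line(pos(A,.18),speed=.25); st(); show("m1")
E
```

```text
0.0835 -4.94
0.082 -5.09
0.0805 -5.01
0.079 -4.88
0.0775 -5.18
0.076 -5.06
0.0745 -5.79
0.073 2.99
t 15.68 p [ 0.4541 -0.2451  0.0739] [1.7994e+02 3.0000e-02 8.4500e+01] F [-0.89  0.87  4.3 ] open 0.0255
t 16.94 p [ 0.454 -0.245  0.073] [-180.    -0.    84.5] F [-0.21 -0.21 -0.82] open 0.0878
t 19.42 p [0.677  0.0438 0.1801] [-1.800e+02  2.000e-02  8.445e+01] F [0.25 0.42 0.21] open 0.0878
```

View pics/side_m1.png

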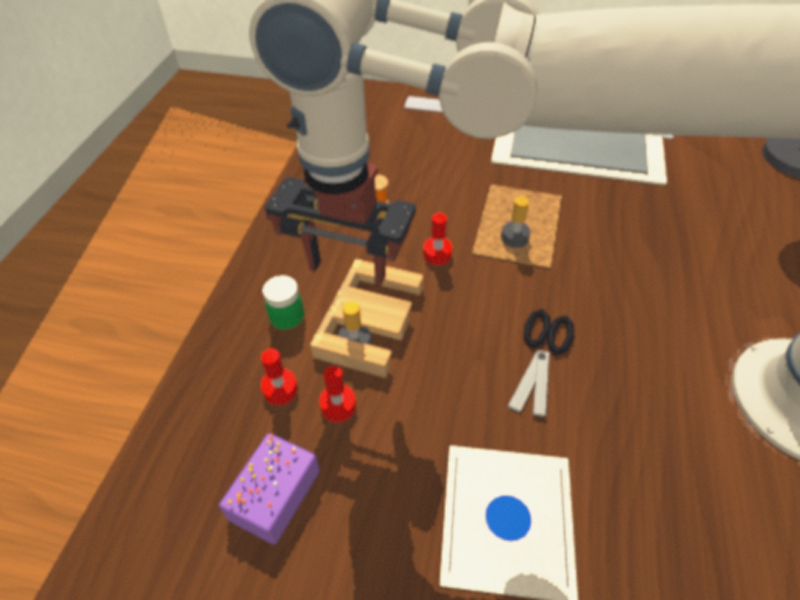

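View pics/top_m1.png

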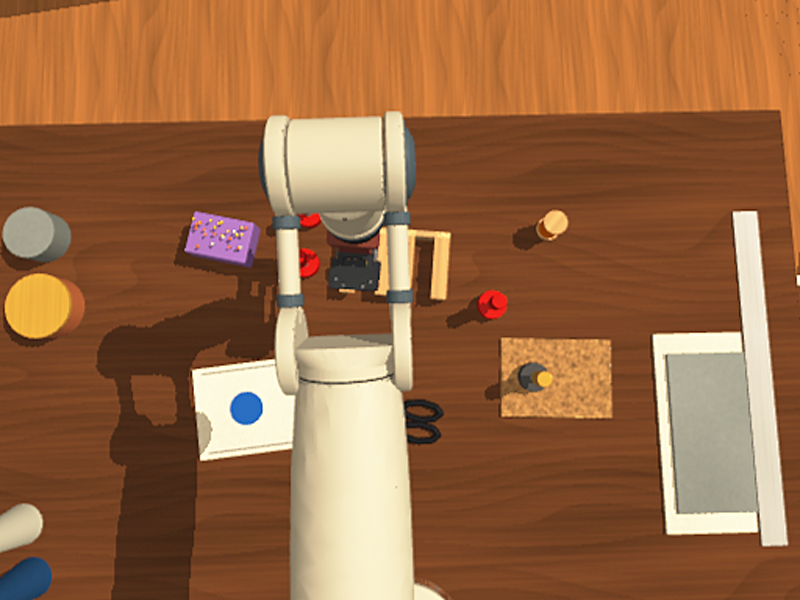

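The first weight stands upright on the mat (top view foot (531,377), side view foot (516,234)), and the arm is above the left-lane weight. Next I'll grip, draw and lift that one.

```bash
python3 - <<'E'
from h import *
A=np.array([.6773,.0445])
r.servo_line(pos(A,.070),speed=.12); r.wait(.1); print(F(4))
r.grab(30); st(); 
o=r.sense()["opening"]
assert .022<o<.029
p=A.copy()
r.servo_line(pos(p,.0725),speed=.03); st()
q=p.copy()
for k in range(3):
    q=q+U*.041; r.servo_line(pos(q,.0725),speed=.08); st()
r.servo_line(pos(q,.18),speed=.12); r.wait(.4); print("lifted F",F(15)); st(); show("l2")
E
```

```text
[ 0.56  0.03 -0.11]
t 21.82 p [0.6773 0.0445 0.07  ] [-180.     0.    84.5] F [-0.16 -0.96  0.82] open 0.0253
t 22.07 p [0.6773 0.0445 0.0725] [-180.     0.    84.5] F [ 0.57 -0.8  -2.02] open 0.0254
t 22.73 p [0.6366 0.0485 0.0727] [179.96  -0.    84.5 ] F [ 0.8  -0.09 -1.39] open 0.0257
t 23.39 p [0.5959 0.0524 0.0727] [179.96  -0.    84.49] F [ 0.4   0.44 -0.72] open 0.0257
t 24.05 p [0.5551 0.0565 0.0727] [179.96  -0.    84.5 ] F [-0.14 -0.83 -1.74] open 0.0257
lifted F [-0.12 -0.07 -1.47]
t 26.12 p [0.5549 0.0565 0.18  ] [180.   -0.   84.5] F [ 0.35  0.3  -1.49] open 0.0253
```

View pics/side_l2.png

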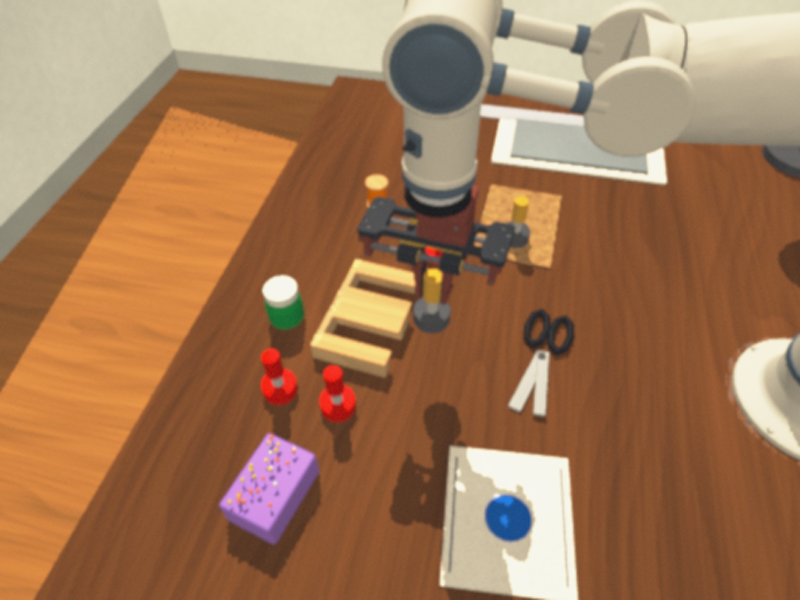

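The second weight is lifted and upright (foot (432,313)). It weighs about 1.5 N against 5.25 N, so it is the lighter one. I'll stand it on the mat's −y half, then fetch the heavy one.

```bash
python3 - <<'E'
from h import *
m=[.450,-.335]
r.servo_line(pos(m,.20),speed=.22); r.servo_line(pos(m,.080),speed=.12); F0=F(5)[2]
z=.080
while z>.0715:
    z-=.0015; r.servo_line(pos(m,z),speed=.03); r.wait(.06); f=F(3)[2]; print(round(z,4),f)
    if f>F0+1.8: break
st(); r.let_go(); r.wait(.2); st()
r.servo_line(pos(m,.18),speed=.15)
h=[.454,-.245]
r.servo_line(pos(h,.18),speed=.2); st(); show("m2")
E
```

```text
0.0785 -2.07
0.077 -1.03
0.0755 -1.08
0.074 -1.4
0.0725 4.86
t 31.73 p [ 0.45   -0.335   0.0739] [1.7997e+02 3.0000e-02 8.4500e+01] F [-3.    2.26  5.88] open 0.0255
t 32.99 p [ 0.45   -0.335   0.0725] [180.    0.   84.5] F [-0.42  0.1   0.58] open 0.0876
t 34.46 p [ 0.454  -0.2451  0.1796] [-1.7997e+02  3.0000e-02  8.4540e+01] F [-0.02 -0.7  -0.19] open 0.0875
```

View pics/side_m2.png

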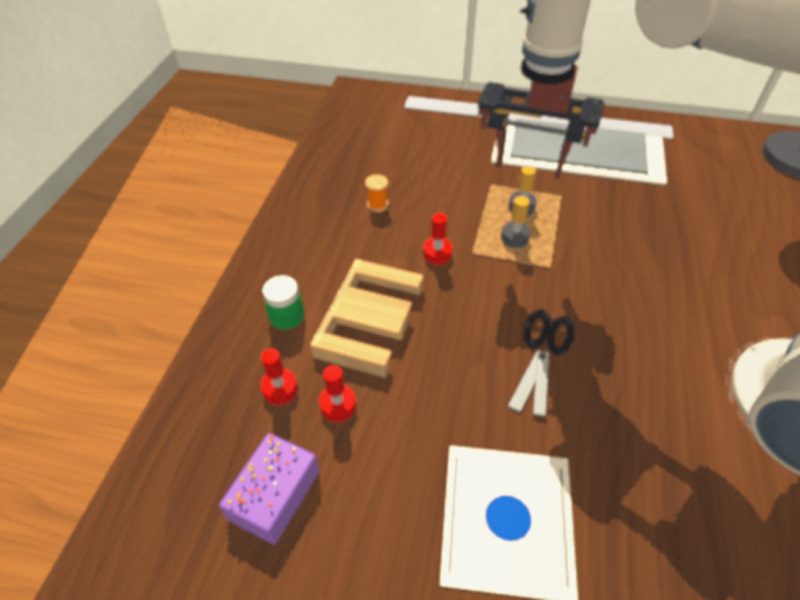

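View pics/top_m2.png

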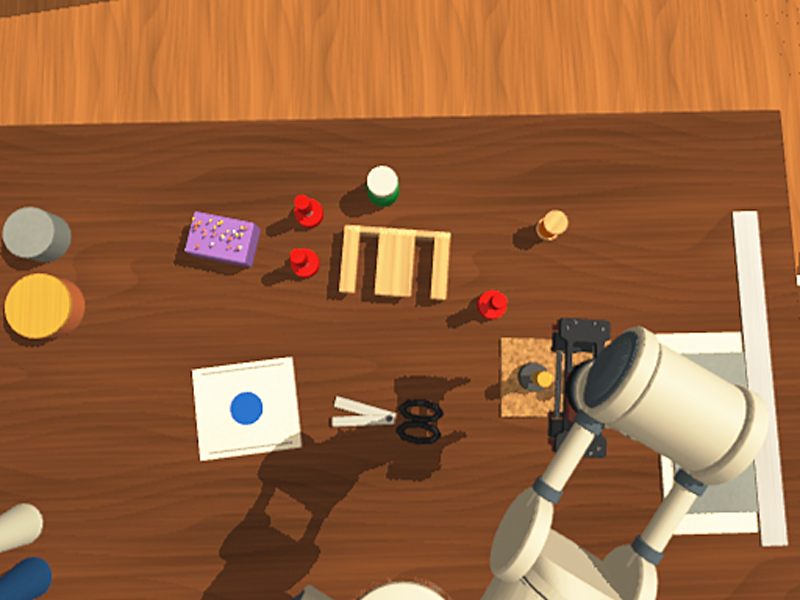

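Both weights stand upright on the mat (side view feet (516,234) and (522,203)). The arm is above the heavy one, so I'll take it to the mark.

```bash
python3 - <<'E'
from h import *
h=[.454,-.245]
r.servo_line(pos(h,.0735),speed=.12); r.wait(.1); r.grab(35); st()
assert .022<r.sense()["opening"]<.029
r.servo_line(pos(h,.18),speed=.1); r.wait(.3); print("F",F(10))
k=[.411,.2695]
r.servo_line(pos(k,.18),speed=.15); r.servo_line(pos(k,.174),speed=.05); r.wait(.8); st(); print(F(10)); show("end")
E
```

```text
t 36.67 p [ 0.4541 -0.245   0.0735] [179.99   0.    84.5 ] F [ 0.57 -0.32 -0.58] open 0.0256
F [-0.09 -0.09 -5.06]
t 43.26 p [0.411  0.2695 0.174 ] [180.   -0.   84.5] F [-0.61 -0.54 -4.86] open 0.0254
[-0.2  -0.18 -4.81]
```

View pics/side_end.png

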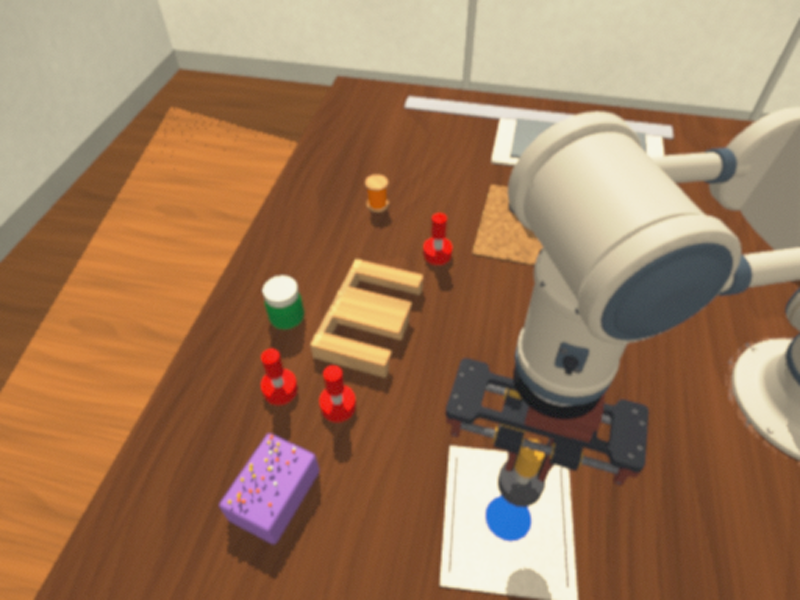

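View pics/top_end.png

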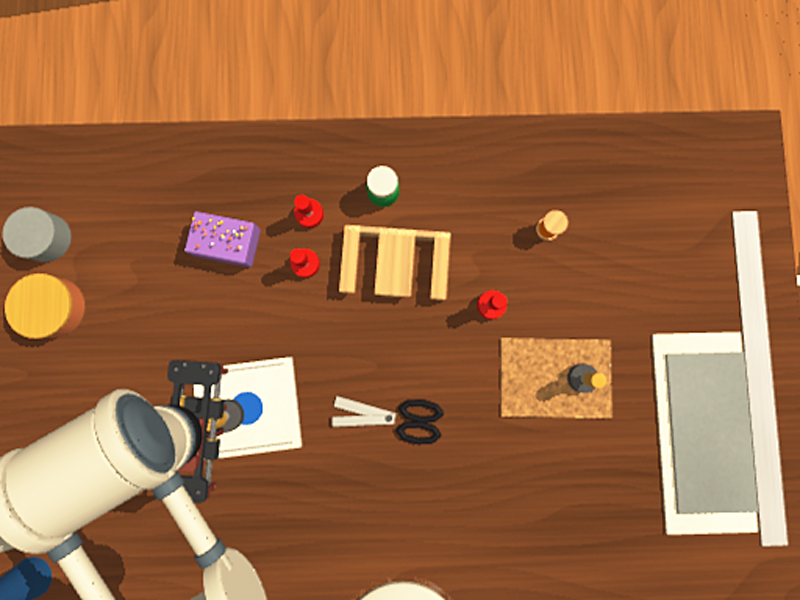

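The light weight stands on the mat (top view foot (583,377)), the heavy one is held above the card (side view foot about (521,482)), and the bystanders have not moved. I'll check by projection, then hand in.

```bash
python3 - <<'E'
from h import *
import pickle
d=pickle.load(open("s0.pkl","rb"))
for n in d: print(n,[(((proj(d[n],[.411,.2695,z])+.5)/.64-.5).round(0).tolist()) for z in(.104,.126)], "light foot",((proj(d[n],[.45,-.335,.015])+.5)/.64).round(0))
st(); r.hand_in()
E
```

```text
top [[228.0, 415.0], [223.0, 417.0]] light foot [583. 379.]
side [[519.0, 484.0], [521.0, 476.0]] light foot [522. 203.]
t 43.77 p [0.411  0.2695 0.174 ] [180.   -0.   84.5] F [ 0.55  0.96 -4.47] open 0.0258
the job is handed in; nothing more can be done
```

I've handed the job in at 43.8 s. The heavier weight is held about 10 cm above the blue spot, and the lighter one stands released on the cork mat.

- **Right-lane weight first:** I drew it out, lifted it and stood it on the mat. It read about 5.25 N.
- **Left-lane weight second:** I drew it out and lifted it. It read about 1.5 N, so it is the lighter one, and I stood it on the mat's other half.
- **Finish:** I picked the heavier one up again (about 5 N) and carried it over the spot, upright and still.

**Last checks:**
- The held foot showed up in the pictures where the arm's position put it: over the spot in both views, with its underside about 100 mm above the card.
- The lighter weight's foot was on the mat in the last top view. The arm hid it in the last side view, but the side picture taken just after I released it showed it standing there.
- The pin block, spool, jar, shears and red look-alikes looked unmoved.

No check failed. The only disagreement was a few millimetres between the two cameras when I first located the keeper and weights, and the grasps tolerated it.

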